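# Shift the strap feed machine into coarse feed

### The job

Shift the strap feed machine into coarse feed: with the fingertips or the outside of the fingers, push the gear lever through its gate until it is fully home in the slot marked by the largest disc. Do not take hold of the lever between the fingers, do not run it home into a slot with any other disc, and leave the hammer, block and weight where they are.

Things in the scene. Friction and masses are not known exactly. Their poses are not given: they have to be found in the camera images.
- gearbox: The strap feed machine, fixed: a grey gear case 160 x 160 mm topped by an aluminium gate plate (top at 100 mm, 150 x 156 mm). Origin on the table under the gate's middle; x (roughly away from the robot) along the gate's three legs, y (roughly to the robot's left) along its cross channel, z up. Beyond the case (x 80 to 245 mm) is the roller head, up to 113 mm high.
- gate (a point): Middle of the gate, on the plate's top. Three parallel legs along x at y = -34, 0 and +34 mm are joined at x = 0 by one cross channel along y, the only way between legs: six slots, a far (+x) and a near (-x) end of each leg. The middle leg's two slots are unmarked; each outer slot has a disc beyond its end, at x = +-54, y = +-34 mm.
- channel (a point): Also the middle of the gate, 10 mm below the plate's top. Channels are 18 mm wide and the lever's rod 10 mm: 4 mm of play to each side at the plate (7 mm at the knob). The teeth between the legs have round noses (radius 8 mm).
- disc_a: The largest disc, marking the coarse feed: flat black raised disc, 28 mm across and 2 mm high, lying on the gate plate just beyond the end of one of the four outer slots; origin at the centre of its underside (100 mm above the table). Which outer slot it marks changes from start to start.
- disc_b: Second disc: flat black raised disc, 15 mm across and 2 mm high, lying on the gate plate just beyond the end of one of the four outer slots; origin at the centre of its underside (100 mm above the table). Which outer slot it marks changes from start to start.
- disc_c: Third disc: flat black raised disc, 10 mm across and 2 mm high, lying on the gate plate just beyond the end of one of the four outer slots; origin at the centre of its underside (100 mm above the table). Which outer slot it marks changes from start to start.
- disc_d: Smallest disc: flat black raised disc, 6 mm across and 2 mm high, lying on the gate plate just beyond the end of one of the four outer slots; origin at the centre of its underside (100 mm above the table). Which outer slot it marks changes from start to start.
- cross (a joint): Lean of the gear lever sideways, rad, about a pivot at the gearbox origin: 0 in the middle leg, positive to the gearbox's +y; about +-0.35 in the outer legs, stops at +-0.368.
- engage (a joint): Lean of the gear lever along the legs about the same pivot, rad: 0 in the cross channel, positive to the gearbox's +x; hard stops, fully home, at +0.305 (far slot) and -0.305 (near slot). Starts anywhere along the middle leg. Dry friction both ways: 2 to 3 N at the knob moves the lever; it stays where it is left; no spring, no detent.
- knob (a point): Centre of the lever's black ball knob, 32 mm across, 175 mm from the pivot: with leans c (cross), e (engage) at x = 175 sin e, y = 175 cos e sin c, z = 175 cos e cos c mm in the gearbox frame. Below it the lever is a steel rod 10 mm thick (16 mm collar, 10 mm high, under the knob), some 50 mm of it clear of the plate.
- knob_top (a point): Top of the ball knob on the lever's axis, 16 mm above the knob's centre along the lever.
- neck (a point): Point on the lever's axis 100 mm from the pivot, about level with the top of the gate plate. Fully home in an outer slot it is at x = +-30, y = about +-34 mm in the gearbox frame, 24 mm from the centre of that slot's disc.
- hammer: Loose bystander: a hammer with wooden handle lying on the table to the -y side of the gearbox, about 260 mm long, 26 mm high; not to be moved. Origin on its underside near the middle of its length.
- block: Loose bystander: a black sanding block 110 x 65 x 40 mm, on the +y side of the gearbox. Origin at the centre of its underside.
- weight: Loose bystander: a round brass pattern weight with a grip knob, 60 mm across and 70 mm high, beyond the hammer on the -y side. Origin at the centre of its underside.

How it is judged:
By the outcome, as a careful person would: the job done as asked, in the order asked, and still so for the second after the job is handed in, with the robot touching nothing.
It also fails if it takes over 54 s, if anything falls off the work surface, if the arm or the gripper's body presses on something with over 40 N, if the wrist force passes 120 N, or if a joint passes its speed limit or range.

### The arm

A 7-joint arm with a two-finger parallel gripper is mounted at the origin on the work surface. World frame = base frame: x ahead of the robot, y to its left, z up, the work surface at z = 0. Lengths are in m, angles in rad, forces in N, time in s.
With the tool pointing down it reaches from about 0.425 to 0.925 m from the base axis. Payload 6.8 kg.
Tool frame: the origin (TCP) lies at the very end of the fingers, on their centre line; the grasp point (between the pads) lies 19 mm behind it; z points along the fingers, x is the direction in which the jaws open and shut, and the axes are right-handed (so a half turn about z gives the same grasp; the last joint's range is limited). The gripper opens to 85 mm and grips with 20 to 120 N. Pads are 22 mm wide; open, the fingers measure 114 mm over their backs; the gripper's body (76 mm by 85 mm) begins 54 mm behind the grasp point. The pads swing forward as they close: fully open they stand 13 mm farther back than shut.
Start: joints at [1.068, 0.477, 0.022, 1.555, -0.011, 1.109, -0.083], TCP at [0.26, -0.623, 0.231] pointing down, gripper open.
Joint ranges: [-2.96, 2.96], [-0.34, 2.1], [-1.41, 1.46], [0.24, 2.44], [-1.37, 4.51], [0.17, 1.92], [-2.96, 2.96]. Speed limits (rad/s): [2.39, 2.39, 3.14, 3.14, 3.14, 3.14, 3.14].

### API

Orientations are given as a rotation vector (axis times angle).
In Python, from bench import r, grab_frame gives the robot as it stands. The module is installed in compiled form; this text tells all that it offers.
- The arm moves only by the tool send_rows, never from a script. Its argument "series" is a list of rows, each a list of 2 entries, a list of its own where there are three numbers: the shift along the tool's x, y, z in m, then the turn, a rotation vector about the tool's x, y, z in units of 5 degrees (1.0 is 5 degrees). A call has 1 to 20 rows; each row shifts and turns the commanded pose from where the row before left it, along the tool's axes as they then stand; what a row does not reach is not made up. A row lasts 1/8 s, in which the tool goes at most 62.5 mm and 10.7 degrees, less where a joint would pass 70% of its speed; a pose out of reach is approached as far as the arm can. A call is refused whole if a number of a shift passes 0.0625 or a number of a turn 1, either way. A call with a gripper value outside its range is refused whole. "fingers" is the closure in counts, from 0 (fully open) to 255 (shut), set as the call begins (left out, the last holds). The fingers move at their own pace and stop on an object; "grip_force" is the grip in N (left out, the last holds). Time passes only in rows, so rows that do not move let the fingers close. It gives the time, the measured TCP pose, the force and the opening at its end, in the units of the state.
- r.get_obs(): the state, without advancing time (a new reading comes with each control period).
- grab_frame(name): name is "scene" or "top" or "wrist"; returns a dict with "frame" (420x560x3 uint8, red, green, blue), "fx", "fy", "cx", "cy" (pixels), "origin" and "rotation" of the camera in the world; the wrist camera has in their place "T_tool_cam" (4x4, takes a point from camera to tool coordinates, whose origin is the TCP and whose axes are the tool frame's). Camera axes: x right, y down, z forward; pixel columns grow to the right and rows downward; lengths in m; the calibration is good to about 2 mm. A picture is of the moment at which its call begins: read the wrist's pose just before it. There is no depth.
- r.hand_in(): hands the job in, once; it reports no verdict.
The state is a dict: "clock": time; "joints": joint angles; "qvel": joint speeds; "tau": joint torques, N m; "tcp_pos": TCP position; "orientation": TCP orientation; "contact_force": force on the tool from outside, world axes, zero at the start; "moment": the same for the moment, N m; "grip_width": finger opening in m.
Only numpy, scipy, OpenCV 4.12 (cv2) and the standard library are available. Lean on these libraries where they do the work, as an engineer would, in place of code of your own. Each camera call takes 0.05 s, during which the arm holds its last target.

## Working session

There is one attempt and no reset: what is moved stays moved. The work goes in short steps, Python scripts to look and compute and a tool call to move; the robot and the scene stay as the last step left them, time stands still between calls to the robot, and variables do not carry over. Pictures are saved under pics/ and viewed, and the job is handed in when it is done.

Besides the shell and the picture viewer there is one more tool, called after ">>>" by a JSON object that holds its "api" and its "payload", one argument or row to a line. send_rows: Moves the arm, as the interface text tells. Its arguments: {"type":"object","properties":{"series":{"type":"array"},"fingers":{"type":"number"},"grip_force":{"type":"number"}},"required":["series"]}

```bash
mkdir -p pics
python3 - <<'E'
from bench import r, grab_frame
import cv2,numpy as np
print(r.get_obs())
for n in ["scene","top"]:
    f=grab_frame(n); cv2.imwrite(f"pics/{n}0.png",f["frame"][:,:,::-1])
    print(n,{k:(np.round(v,4).tolist() if not np.isscalar(v) else v) for k,v in f.items() if k!="frame"})
E
```

```text
{'clock': 0.0, 'joints': array([ 1.06791274,  0.47780582,  0.02233346,  1.55644561, -0.0115147 ,
        1.10931548, -0.08310555]), 'qvel': array([ 0.00200035, -0.00095771, -0.00177497, -0.0007592 ,  0.00027421,
       -0.00047708, -0.00169127]), 'tau': array([-6.05722598e-04, -5.96462131e+01,  1.60788640e+00, -2.81199753e+01,
        1.25403993e-02,  9.31255810e-03, -3.09694235e-05]), 'tcp_pos': array([ 0.25937513, -0.62253166,  0.23032424]), 'orientation': array([-2.61320278e+00,  1.74212086e+00,  2.51315189e-03]), 'contact_force': array([-0.51635556, -0.3654243 ,  0.4317478 ]), 'moment': array([ 0.00407482,  0.01952912, -0.05854081]), 'grip_width': 0.08523863677835321}
scene {'fx': 391.12673359202415, 'fy': 391.12673359202415, 'cx': 283.4079493818623, 'cy': 201.67086802701525, 'origin': [1.2675, 0.1987, 0.5803], 'rotation': [-1.35, -1.8954, 1.0684]}
top {'fx': 517.5741142848101, 'fy': 517.5741142848101, 'cx': 282.1694245474735, 'cy': 209.47234046632218, 'origin': [0.4095, -0.013, 1.1605], 'rotation': [-2.1454, 2.0972, -0.2091]}
```

View pics/scene0.png

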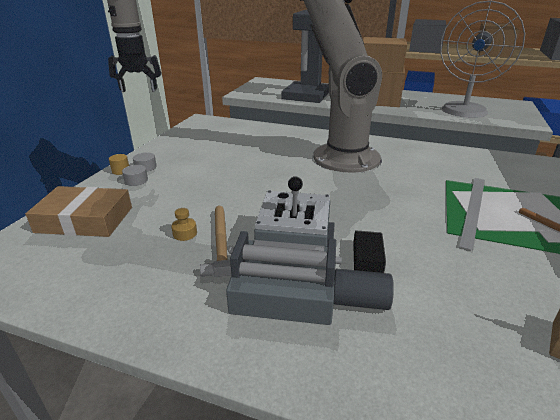

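View pics/top0.png

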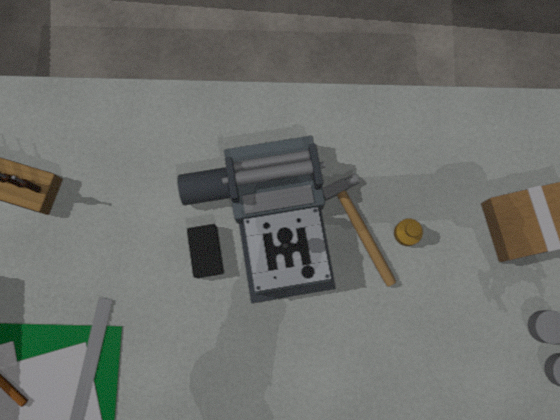

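Run:
```python
import cv2
a=cv2.imread("pics/top0.png")[195:310,230:345]; cv2.imwrite("pics/top0c.png",cv2.resize(a,None,fx=5,fy=5,interpolation=cv2.INTER_CUBIC))
a=cv2.imread("pics/scene0.png")[165:250,235:345]; cv2.imwrite("pics/scene0c.png",cv2.resize(a,None,fx=7,fy=7,interpolation=cv2.INTER_CUBIC))
```

```text
(no output)
```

View pics/top0c.png

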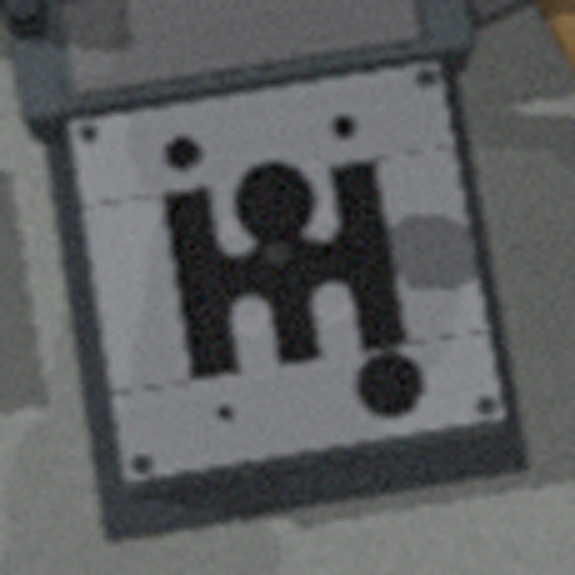

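View pics/scene0c.png

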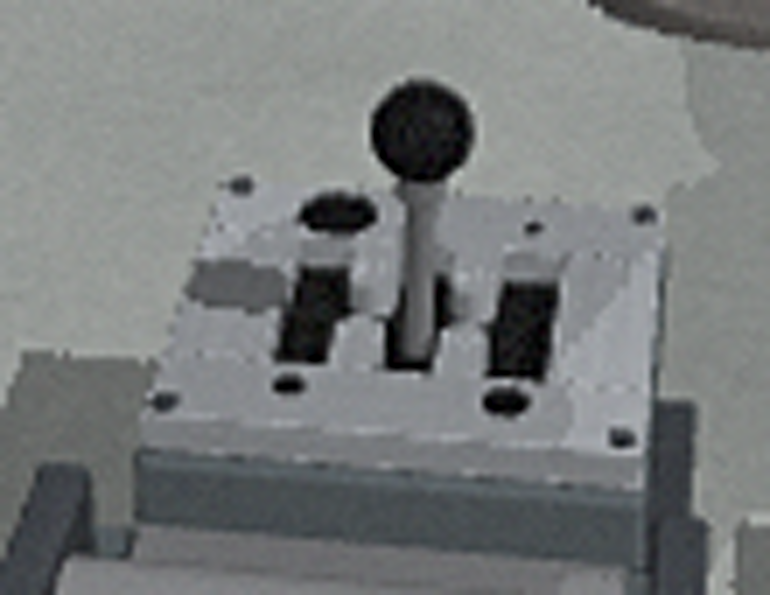

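```bash
cat > h.py <<'E'
import numpy as np,cv2
from scipy.spatial.transform import Rotation as R
C={'top':dict(f=517.5741142848101,c=(282.1694245474735,209.47234046632218)), 'scene':dict(f=391.12673359202415,c=(283.4079493818623,201.67086802701525))}
C['top'].update(o=[0.4095,-0.013,1.1605],r=[-2.1454,2.0972,-0.2091]);C['scene'].update(o=[1.2675,.1987,.5803],r=[-1.35,-1.8954,1.0684])
def ray(n,u,v):
    c=C[n]; d=R.from_rotvec(c['r']).as_matrix()@np.array([(u-c['c'][0])/c['f'],(v-c['c'][1])/c['f'],1]); return np.array(c['o']),d
def onz(n,u,v,z):
    o,d=ray(n,u,v); return o+d*(z-o[2])/d[2]
def proj(n,P):
    c=C[n]; q=R.from_rotvec(c['r']).as_matrix().T@(np.array(P)-c['o']); return q[:2]/q[2]*c['f']+c['c']
def crop(u,v,u0,v0,s): return u0+(u+.5)/s-.5, v0+(v+.5)/s-.5
E
python3 - <<'E'
from h import *
loc=np.array([[54,34],[54,-34],[-54,34],[-54,-34]])/1000
px={'top':[crop(u,v,230,195,5) for u,v in [(183,153),(344,126),(225,412),(390,385)]],
'scene':[crop(u,v,235,165,7) for u,v in [(506,402),(289,384),(533,228),(339,213)]]}
for n in px:
    W=np.array([onz(n,*p,.102) for p in px[n]])[:,:2]
    m=W.mean(0); A=W-m; th=np.arctan2((loc[:,0]*A[:,1]-loc[:,1]*A[:,0]).sum(),(loc*A).sum())
    Rm=np.array([[np.cos(th),-np.sin(th)],[np.sin(th),np.cos(th)]])
    print(n,m,np.degrees(th),((W-m-loc@Rm.T)*1000).round(1).tolist())
    k=crop(275,200,230,195,5) if n=='top' else crop(422,130,235,165,7)
    best=min(np.arange(-.31,.31,.005),key=lambda e:np.linalg.norm(proj(n,np.r_[m+Rm@[.175*np.sin(e),0],.175*np.cos(e)])-k))
    print('engage',best,proj(n,np.r_[m+Rm@[.175*np.sin(best),0],.175*np.cos(best)]),k)
E
```

```text
top [ 0.53589641 -0.02526184] 10.772876649006438 [[0.1, -0.1], [0.2, 0.2], [-0.0, 0.0], [-0.3, -0.1]]
engage 0.10500000000000037 [285.61309648 234.34471003] (284.6, 234.6)
scene [ 0.53448937 -0.02617631] 10.827874683035706 [[0.1, 0.4], [0.1, -0.1], [0.1, -0.2], [-0.4, -0.0]]
engage 0.08000000000000035 [293.96948959 182.96910237] (294.85714285714283, 183.14285714285714)
```

```bash
cat >> h.py <<'E'
G=np.array([.5352,-.0257]); TH=np.radians(10.8)
RG=np.array([[np.cos(TH),-np.sin(TH),0],[np.sin(TH),np.cos(TH),0],[0,0,1]])
def state():
    from bench import r
    o=r.get_obs(); T=R.from_rotvec(o['orientation']).as_matrix()
    p=RG.T@(o['tcp_pos']-np.r_[G,0])
    Td=np.stack([-RG[:,1],-RG[:,0],[0,0,-1]],1)
    print('t',round(o['clock'],2),'local tcp mm',(p*1000).round(1),'turn units',(R.from_matrix(T.T@Td).as_rotvec(degrees=True)/5).round(2),'F',(RG.T@o['contact_force']).round(1),'w',round(o['grip_width'],4))
    return p,T
def snap(n,name,box=None,s=1):
    from bench import grab_frame
    a=grab_frame(n)['frame'][:,:,::-1]
    if box: a=a[box[1]:box[3],box[0]:box[2]]
    cv2.imwrite('pics/'+name,cv2.resize(a,None,fx=s,fy=s,interpolation=cv2.INTER_CUBIC))
E
python3 - <<'E'
from h import *
p,T=state()
E
```

```text
t 0.1 local tcp mm [-382.7 -534.7  230.4] turn units [0.   0.02 2.36] F [-0.8  0.   0.1] w 0.0854
```

>>> {"api": "send_rows", "payload": {
  "series": [
    [[0,0,-0.02],[0,0,0.8]],
    [[0,0,-0.02],[0,0,0.8]],
    [[0,0,0],[0,0,0.76]],
    [[0,0,0],[0,0,0]],
    [[0,0,0],[0,0,0]]
  ],
  "fingers": 255,
  "grip_force": 40
}}

```text
clock: 0.72
tcp_pos: [0.2595, -0.6227, 0.2706]
orientation: [-2.422, 2.0, 0.002]
contact_force: [0.3, -0.2, -0.3]
grip_width: -0.0001
```

Run:
```python
from h import *
p,T=state()
snap('wrist','w1.png')
```

```text
t 0.72 local tcp mm [-382.7 -534.8  270.6] turn units [0.   0.01 0.02] F [ 0.2 -0.3 -0.3] w -0.0001
```

>>> {"api": "send_rows", "payload": {
  "series": [
    [[-0.02,-0.017,0],[0,0,0]],
    [[-0.041,-0.034,0],[0,0,0]],
    [[-0.041,-0.034,0],[0,0,0]],
    [[-0.041,-0.034,0],[0,0,0]],
    [[-0.041,-0.034,0],[0,0,0]],
    [[-0.041,-0.034,0],[0,0,0]],
    [[-0.041,-0.034,0],[0,0,0]],
    [[-0.041,-0.034,0],[0,0,0]],
    [[-0.041,-0.034,0],[0,0,0]],
    [[-0.041,-0.034,0],[0,0,0]],
    [[-0.041,-0.034,0],[0,0,0]],
    [[-0.041,-0.034,0],[0,0,0]],
    [[-0.041,-0.034,0],[0,0,0]],
    [[-0.023,-0.016,0],[0,0,0]],
    [[0,0,0],[0,0,0]],
    [[0,0,0],[0,0,0]]
  ]
}}

```text
clock: 2.78
tcp_pos: [0.592, -0.0162, 0.271]
orientation: [2.419, -2.002, -0.0]
contact_force: [0.7, -0.1, -0.3]
grip_width: -0.0
```

Run:
```python
from h import *
p,T=state()
snap('scene','s2.png',(180,80,400,260),3.5)
snap('wrist','w2.png')
```

```text
t 2.77 local tcp mm [ 57.5  -1.3 271. ] turn units [ 0.01 -0.01 -0.01] F [ 0.6 -0.2 -0.3] w -0.0
```

View pics/s2.png

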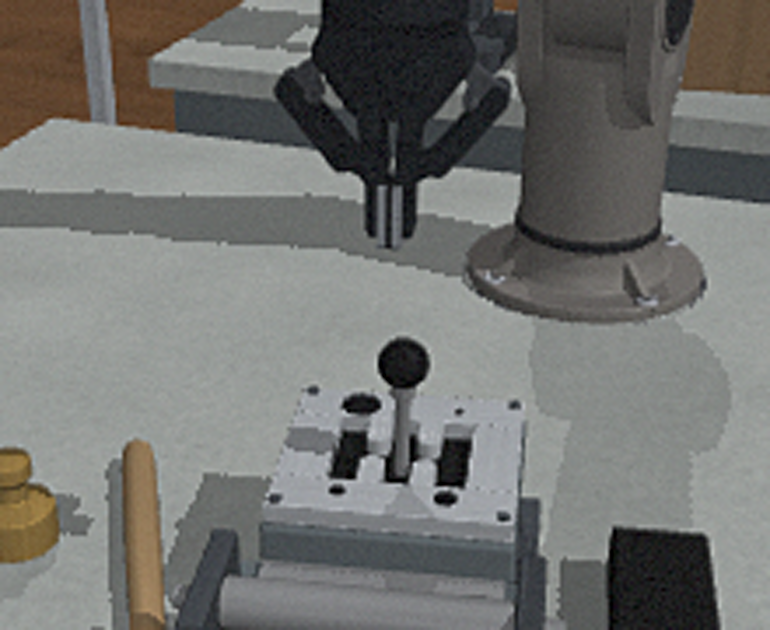

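View pics/w2.png

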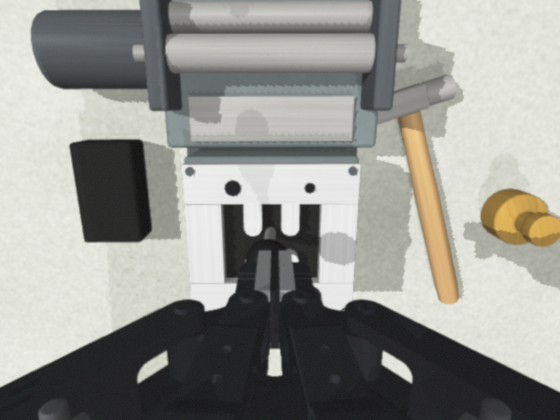

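>>> {"api": "send_rows", "payload": {
  "series": [
    [[0,0,0.03],[0,0,0]],
    [[0,0,0.04],[0,0,0]],
    [[0,0,0.035],[0,0,0]],
    [[0,0,0.014],[0,0,0]],
    [[0,0.005,0],[0,0,0]],
    [[0,0.006,0],[0,0,0]],
    [[0,0.005,0],[0,0,0]],
    [[0,0.005,0],[0,0,0]],
    [[0,0.004,0],[0,0,0]],
    [[0,0.003,0],[0,0,0]],
    [[0,0.002,0],[0,0,0]],
    [[0,0,0],[0,0,0]],
    [[0,0,0],[0,0,0]]
  ]
}}

```text
clock: 4.5
tcp_pos: [0.5627, -0.0204, 0.1521]
orientation: [2.421, -2.002, -0.001]
contact_force: [1.5, 1.2, 0.7]
grip_width: 0.0002
```

Run:
```python
from h import *
p,T=state()
snap('scene','s3.png',(235,145,345,250),6)
snap('top','t3.png',(230,195,345,310),5)
```

```text
t 4.5 local tcp mm [ 28.    0.  152.1] turn units [0.01 0.   0.  ] F [1.7 0.8 0.7] w 0.0002
```

View pics/s3.png

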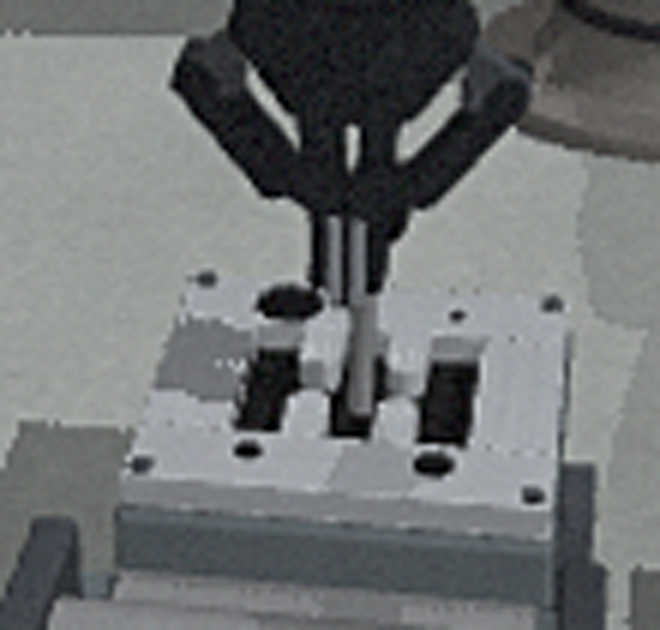

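View pics/t3.png

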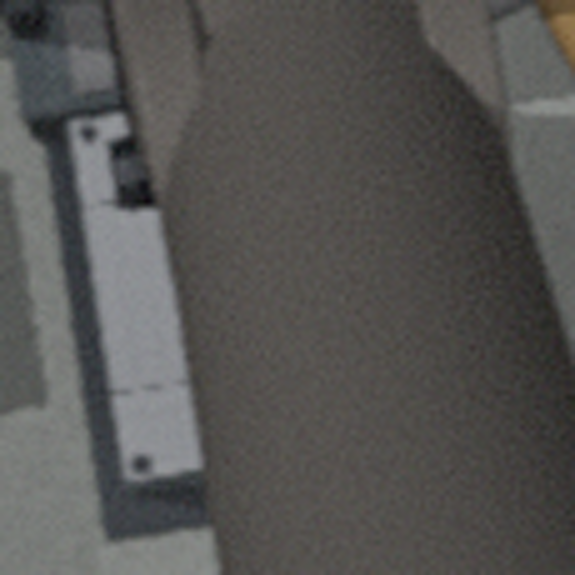

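>>> {"api": "send_rows", "payload": {
  "series": [
    [[0,-0.01,0],[0,0,0]],
    [[0,-0.015,0],[0,0,0]],
    [[-0.015,0,0],[0,0,0]],
    [[-0.02,0,0],[0,0,0]],
    [[-0.013,0,0],[0,0,0]],
    [[0,0,0],[0,0,0]]
  ]
}}

```text
clock: 5.35
tcp_pos: [0.5779, 0.0335, 0.1524]
orientation: [-2.424, 1.998, 0.001]
contact_force: [1.2, -0.0, 0.0]
grip_width: 0.0002
```

Run:
```python
from h import *
p,T=state()
snap('scene','s4.png',(235,145,345,250),6)
for e in (-.1,-.05,0,.05,.1):
    for c in (-.05,0.,.05):
        q=proj('scene',RG@[.175*np.sin(e),.175*np.cos(e)*np.sin(c),.175*np.cos(e)*np.cos(c)]+np.r_[G,0]); print(e,c,((q-[235,145]+.5)*6-.5).round())
```

```text
t 5.35 local tcp mm [ 53.1  50.1 152.4] turn units [-0.    0.01  0.04] F [ 1.2 -0.2  0. ] w 0.0002
-0.1 -0.05 [344. 192.]
-0.1 0.0 [367. 193.]
-0.1 0.05 [390. 195.]
-0.05 -0.05 [341. 201.]
-0.05 0.0 [364. 202.]
-0.05 0.05 [388. 204.]
0 -0.05 [338. 211.]
0 0.0 [362. 212.]
0 0.05 [385. 214.]
0.05 -0.05 [335. 223.]
0.05 0.0 [359. 224.]
0.05 0.05 [382. 226.]
0.1 -0.05 [332. 236.]
0.1 0.0 [356. 237.]
0.1 0.05 [380. 239.]
```

View pics/s4.png

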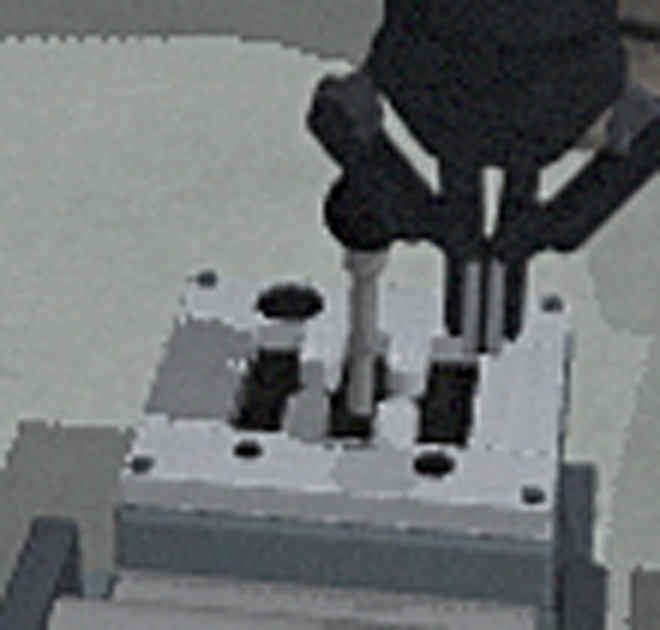

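>>> {"api": "send_rows", "payload": {
  "series": [
    [[0,0.02,0],[0,0,0]],
    [[0,0.025,0],[0,0,0]],
    [[0,0.011,0],[0,0,0]],
    [[0.01,0,0],[0,0,0]],
    [[0.01,0,0],[0,0,0]],
    [[0.008,0,0],[0,0,0]],
    [[0.008,0,0],[0,0,0]],
    [[0.008,0,0],[0,0,0]],
    [[0.008,0,0],[0,0,0]],
    [[0.008,0,0],[0,0,0]],
    [[0.006,0,0],[0,0,0]],
    [[0.004,0,0],[0,0,0]],
    [[0,0,0],[0,0,0]]
  ]
}}

```text
clock: 7.02
tcp_pos: [0.5365, -0.0485, 0.1523]
orientation: [2.42, -2.003, 0.0]
contact_force: [-0.0, -0.3, 0.4]
grip_width: 0.0001
```

Run:
```python
from h import *
p,T=state()
snap('scene','s5.png',(235,145,345,250),6)
```

```text
t 7.03 local tcp mm [ -3.  -22.7 152.3] turn units [ 0.   -0.01 -0.  ] F [-0.1 -0.3  0.4] w 0.0001
```

View pics/s5.png

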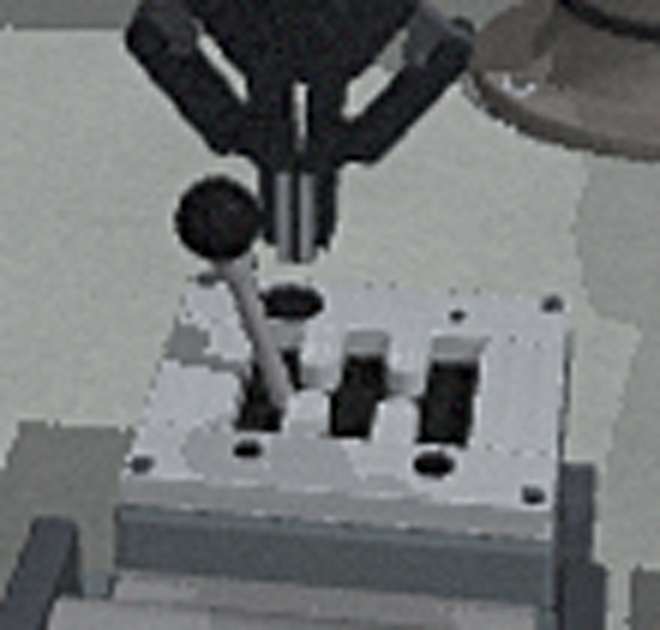

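>>> {"api": "send_rows", "payload": {
  "series": [
    [[0.004,0,0],[0,0,0]],
    [[0.003,0,0],[0,0,0]],
    [[0,0,0],[0,0,0]]
  ]
}}

```text
clock: 7.45
tcp_pos: [0.538, -0.0551, 0.1523]
orientation: [2.421, -2.002, 0.0]
contact_force: [0.4, 0.8, -1.2]
grip_width: -0.0
```

Run:
```python
from h import *
p,T=state()
snap('scene','s6.png',(235,145,345,250),6)
for e in (-.08,-.04,0,.04):
    for c in (-.4,-.37,-.35,-.33,-.3):
        q=proj('scene',RG@[.175*np.sin(e),.175*np.cos(e)*np.sin(c),.175*np.cos(e)*np.cos(c)]+np.r_[G,0]); print(e,c,((q-[235,145]+.5)*6-.5).round())
```

```text
t 7.45 local tcp mm [ -2.8 -29.4 152.3] turn units [-0. -0.  0.] F [ 0.6  0.7 -1.2] w -0.0
-0.08 -0.4 [188. 216.]
-0.08 -0.37 [200. 212.]
-0.08 -0.35 [209. 210.]
-0.08 -0.33 [217. 208.]
-0.08 -0.3 [230. 205.]
-0.04 -0.4 [184. 224.]
-0.04 -0.37 [197. 220.]
-0.04 -0.35 [205. 218.]
-0.04 -0.33 [214. 216.]
-0.04 -0.3 [227. 213.]
0 -0.4 [180. 232.]
0 -0.37 [193. 229.]
0 -0.35 [202. 226.]
0 -0.33 [210. 224.]
0 -0.3 [223. 221.]
0.04 -0.4 [177. 241.]
0.04 -0.37 [190. 238.]
0.04 -0.35 [198. 235.]
0.04 -0.33 [207. 233.]
0.04 -0.3 [220. 230.]
```

View pics/s6.png

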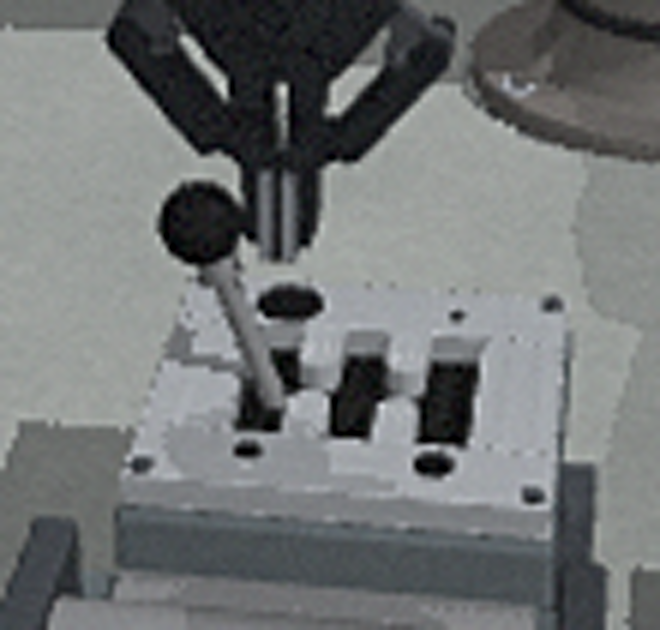

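>>> {"api": "send_rows", "payload": {
  "series": [
    [[-0.015,0,0],[0,0,0]],
    [[0,-0.025,0],[0,0,0]],
    [[0,-0.028,0],[0,0,0]],
    [[0.02,0,0],[0,0,0]],
    [[0.024,0,0.007],[0,0,0]],
    [[0,0.008,0],[0,0,0]],
    [[0,0.008,0],[0,0,0]],
    [[0,0.008,0],[0,0,0]],
    [[0,0.008,0],[0,0,0]],
    [[0,0.008,0],[0,0,0]],
    [[0,0.008,0],[0,0,0]],
    [[0,0.006,0],[0,0,0]],
    [[0,0,0],[0,0,0]]
  ]
}}

```text
clock: 9.12
tcp_pos: [0.5414, -0.0837, 0.145]
orientation: [2.42, -2.002, -0.001]
contact_force: [0.4, 0.1, -0.1]
grip_width: -0.0002
```

Run:
```python
from h import *
p,T=state()
snap('scene','s7.png',(235,145,345,250),6)
```

```text
t 9.12 local tcp mm [ -4.8 -58.1 145. ] turn units [ 0.02 -0.    0.  ] F [ 0.4  0.  -0.1] w -0.0002
```

View pics/s7.png

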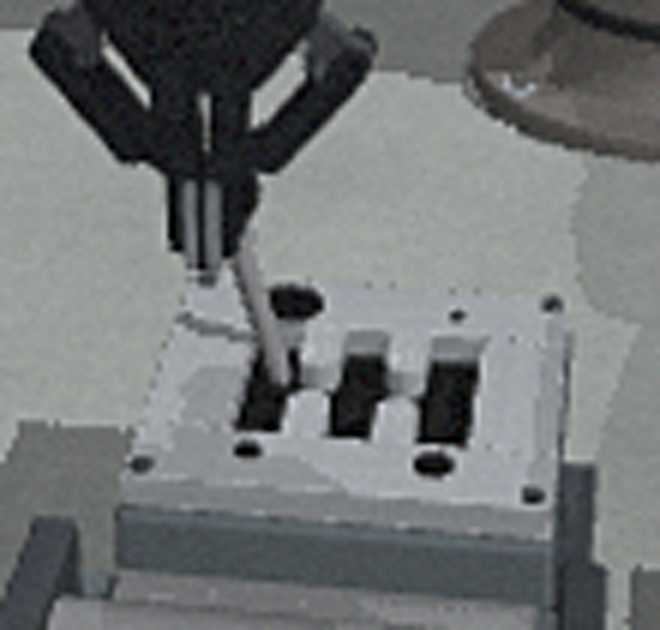

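>>> {"api": "send_rows", "payload": {
  "series": [
    [[0,0.006,0],[0,0,0]],
    [[0,0.006,0],[0,0,0]],
    [[0,0.004,0],[0,0,0]],
    [[0,0.003,0],[0,0,0]],
    [[0,0,0],[0,0,0]]
  ]
}}

```text
clock: 9.8
tcp_pos: [0.5234, -0.0872, 0.1453]
orientation: [2.42, -2.002, -0.0]
contact_force: [0.7, 0.7, -0.4]
grip_width: 0.0003
```

>>> {"api": "send_rows", "payload": {
  "series": [
    [[0,0.002,0],[0,0,0]],
    [[0,0,0],[0,0,0]]
  ]
}}

```text
clock: 10.05
tcp_pos: [0.5217, -0.0874, 0.1453]
orientation: [-2.421, 2.002, -0.0]
contact_force: [1.4, 0.8, -0.1]
grip_width: 0.0001
```

Run:
```python
from h import *
p,T=state()
```

```text
t 10.05 local tcp mm [-24.8 -58.1 145.3] turn units [-0. -0.  0.] F [ 1.5  0.5 -0.1] w 0.0001
```

>>> {"api": "send_rows", "payload": {
  "series": [
    [[0,0.002,0],[0,0,0]],
    [[0,0,0],[0,0,0]]
  ]
}}

```text
clock: 10.3
tcp_pos: [0.521, -0.0875, 0.1455]
orientation: [-2.42, 2.001, -0.003]
contact_force: [5.5, 0.0, -3.9]
grip_width: 0.0001
```

>>> {"api": "send_rows", "payload": {
  "series": [
    [[0,0.002,0],[0,0,0]],
    [[0,0,0],[0,0,0]]
  ]
}}

```text
clock: 10.55
tcp_pos: [0.5202, -0.0874, 0.1457]
orientation: [-2.419, 1.999, -0.006]
contact_force: [8.8, 1.8, -7.2]
grip_width: -0.0001
```

>>> {"api": "send_rows", "payload": {
  "series": [
    [[0,0.002,0],[0,0,0]],
    [[0,0,0],[0,0,0]],
    [[0,0,0],[0,0,0]]
  ]
}}

```text
clock: 10.92
tcp_pos: [0.5195, -0.0872, 0.1459]
orientation: [-2.418, 1.997, -0.008]
contact_force: [11.7, 2.2, -8.6]
grip_width: 0.0004
```

>>> {"api": "send_rows", "payload": {
  "series": [
    [[0,-0.01,0],[0,0,0]],
    [[0,-0.02,0],[0,0,0]],
    [[0,-0.025,0],[0,0,0]],
    [[0,0,-0.03],[0,0,0]],
    [[0,0,-0.04],[0,0,0]],
    [[0,0,-0.05],[0,0,0]],
    [[0.05,0,-0.02],[0,0,0]],
    [[0.06,0,0],[0,0,0]],
    [[0.06,0,0],[0,0,0]],
    [[0.06,0,0],[0,0,0]],
    [[0.06,0,0],[0,0,0]],
    [[0,0,0],[0,0,0]],
    [[0,0,0],[0,0,0]]
  ]
}}

```text
clock: 12.55
tcp_pos: [0.6238, -0.3625, 0.2845]
orientation: [2.421, -2.002, -0.004]
contact_force: [0.5, 0.7, -0.7]
grip_width: 0.0001
```

Run:
```python
from h import *
p,T=state()
snap('scene','s8.png',(235,145,345,250),6)
snap('top','t8.png',(230,195,345,310),5)
snap('top','t8f.png')
for e in (-.305,-.29,-.27):
    for c in (-.37,-.35,-.33):
        q=proj('scene',RG@[.175*np.sin(e),.175*np.cos(e)*np.sin(c),.175*np.cos(e)*np.cos(c)]+np.r_[G,0])
        q2=proj('top',RG@[.175*np.sin(e),.175*np.cos(e)*np.sin(c),.175*np.cos(e)*np.cos(c)]+np.r_[G,0]); print(e,c,((q-[235,145]+.5)*6-.5).round(),((q2-[230,195]+.5)*5-.5).round())
```

```text
t 12.55 local tcp mm [  23.9 -347.4  284.5] turn units [0.02 0.02 0.  ] F [ 0.7  0.6 -0.7] w 0.0001
-0.305 -0.37 [225. 183.] [465. 361.]
-0.305 -0.35 [232. 181.] [457. 362.]
-0.305 -0.33 [240. 179.] [449. 363.]
-0.29 -0.37 [223. 185.] [464. 354.]
-0.29 -0.35 [231. 182.] [457. 355.]
-0.29 -0.33 [238. 180.] [449. 356.]
-0.27 -0.37 [220. 186.] [464. 345.]
-0.27 -0.35 [228. 184.] [456. 346.]
-0.27 -0.33 [236. 182.] [448. 347.]
```

View pics/s8.png

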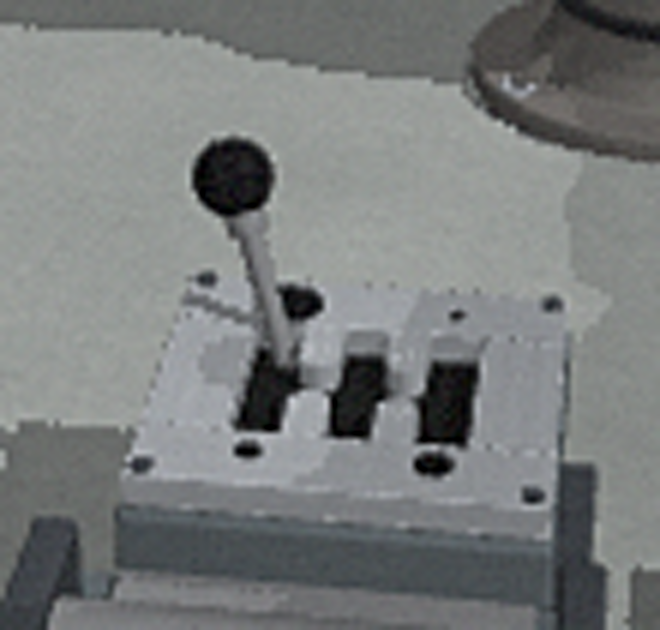

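View pics/t8.png

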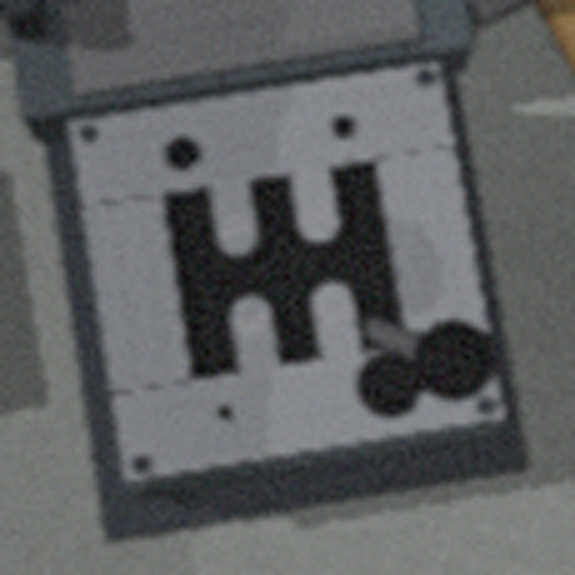

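View pics/t8f.png

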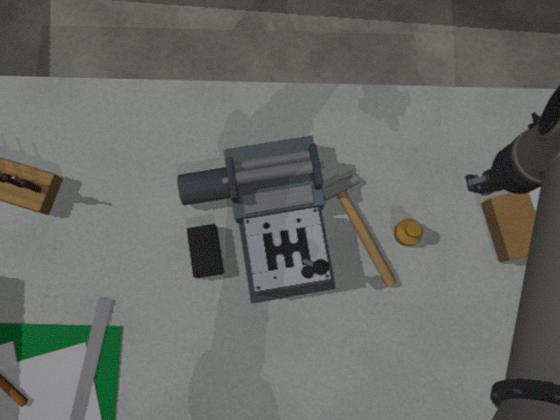

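```bash
python3 -c "
from bench import r
print(r.hand_in())"
```

```text
the job is handed in; nothing more can be done
None
```

The strap feed machine is in coarse feed: the lever is fully home in the near slot on the gearbox's −y side, the one marked by the largest disc. I handed the job in at about 12.6 s.

- **How it was moved:** With the fingers shut and never gripping, I pushed the knob out of the middle leg into the cross channel. I then pushed it sideways to the −y leg and back along that leg to its stop.
- **At the stop:** The lever stopped where I expected. The push force rose from about 1.5 N to 12 N while the fingers moved only about 2 mm more.
- **Last pictures:** After backing the arm well clear, the top view put the lever at engage about −0.30 and cross about −0.35. The scene view put it at or slightly past −0.305, so the two agree within calibration. The hammer, block and weight look unmoved in the top view, judged by eye. No check failed.

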